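Unclip the filter cover and clear the spent filter

TASK

Squeeze the two snap tabs on top of the dark grey filter cover together to release it, lift the cover off and set it down gently, right way up, inside the shallow parts tray. Then push the spent filter that was under it along its seat and off the ledge so that it drops into the chute; do not pick the filter up, and leave the other things on the bench alone.

Things in the scene. Friction and masses are not known exactly. Their poses are not given: they have to be found in the camera images.
- station: Filter station bolted to the bench: a grey block with an aluminium chute at one end. Origin on the bench (z=0) under the middle of the block's top; z up, +x level from the block to the chute. The block's flat top (the seat) is 100 mm high, x -58..+54, y +-58 mm, with no walls; it ends in a plain ledge at x=+54. A pipe leaves the block at x=-58 mm, 50 mm up, out to x=-103 mm.
- seat (a point): Middle of the seat, 100 mm above the bench, axes as the station's. Fixed on the seat: two steel catches facing each other at x -10..+10 mm, inner edges y=+-33 mm, 17 mm high; low guide rails along x, 8 mm high, inner faces y=+-19 mm, outer y=+-23 mm.
- chute_floor (a point): Middle of the chute's floor, 4 mm above the bench, at station x=112 mm. The chute is an open-topped duct right below the ledge: inside, station x 54..171 mm, y +-45 mm; walls 85 mm high, with flared lips up to 104 mm at its sides and far end (out to y=+-59, x=187 mm).
- cover: The clip-on cover, dark grey plastic cap, 100 x 96 mm (x, y) and 40 mm high, open below, about 0.19 kg with its tabs. Its origin is the centre of its lower rim; z out of its top. At the start it sits on the seat (rim on the seat), its axes along the station's, hiding the filter. Too wide to be gripped by its sides.
- cover_rim (a point): Same point as the cover's origin: centre of its lower rim, axes as the cover's.
- cover_grip (a point): Point midway between the two snap tabs, 55 mm above the cover's lower rim (15 mm above its top face), axes as the cover's. The tabs are upright plates on the cover's top, outer faces at y=+-32 mm (64 mm apart), each 26 mm wide along x, 5 mm thick, 30 mm tall. Squeezed together along the cover's y to their stops they are 50 mm apart; the same grip then lifts the cover.
- tab_a (a joint): Travel of the snap tab on the cover's +y side: 0 free, 0.007 m fully squeezed towards the middle. Spring 0.9 N/mm with 1.8 N preload (about 8 N at full travel). Inside the cover a barb on it sits under the station's catch; both tabs must be in by more than 4 mm for the cover to lift.
- tab_b (a joint): The same for the tab on the cover's -y side.
- filter: The spent filter cartridge; origin at the centre of its underside, 15 mm below filter_center.
- filter_center (a point): Centre of the spent filter cartridge, a rigid white block with pleats, 64 mm (x) x 32 mm (y) x 30 mm high, about 0.09 kg. It stands on the seat between the rails under the cover, long axis along the station's x, near the seat's middle (its centre 15 mm above the seat). It slides on the seat when pushed from its -x end towards the chute.
- tray: Shallow aluminium parts tray fixed to the bench, 180 x 164 mm outside (x, y), rim 20 mm high, wall and floor 3 mm. Origin on the bench under its centre, z up.
- jar_mid (a point): Bystander, to be left alone: jar 60 mm across, 75 mm high; point near its middle.
- ink_tin_mid (a point): Bystander, to be left alone: tin 84 mm across, 65 mm high; point near its middle.
- screwdriver_mid (a point): Bystander, to be left alone: screwdriver lying on the bench; point near its middle.
- wrench_mid (a point): Bystander, to be left alone: wrench lying on the bench; point near its middle.
- brush_mid (a point): Bystander, to be left alone: brush lying on the bench; point near its middle.
- mug_mid (a point): Bystander, to be left alone: white mug, 76 mm across, 90 mm high; point near its middle.
- squirt_mid (a point): Bystander, to be left alone: white bottle 64 mm across, 190 mm high; point near its middle.
There are look-alikes about, which are no part of the job. Leave any red look-alike of the cover alone.

How it is judged:
By the outcome, as a careful person would: the job done as asked, in the order asked, and still so for the second after the job is handed in, with the robot touching nothing.
It also fails if it takes over 58 s, if anything falls off the work surface, if the arm or the gripper's body presses on something with over 40 N, if the wrist force passes 120 N, or if a joint passes its speed limit or range.

ROBOT

A 6-joint arm with a two-finger parallel gripper is mounted at the origin on the work surface. World frame = base frame: x ahead of the robot, y to its left, z up, the work surface at z = 0. Lengths are in mm, angles in degrees, forces in N, time in s.
With the tool pointing down it reaches from about 350 to 850 mm from the base axis. Payload 8.1 kg.
Tool frame: the origin (TCP) lies where the fingers leave the gripper's body, on its centre line; the fingertips stand 73 mm ahead of it and the grasp point (between the pads) lies 54 mm ahead of it; z points along the fingers, y is the line along which they close (so a half turn about z gives the same grasp; the last joint's range is limited). The gripper opens to 85 mm and grips with 20 to 120 N. Pads are 22 mm wide; open, the fingers measure 114 mm over their backs; the gripper's body (76 mm by 85 mm) begins 54 mm behind the grasp point. The pads swing forward as they close: fully open they stand 13 mm farther back than shut.
Start: joints at [-71.528, 7.471, 85.268, -0, 87.261, -4.893], TCP at [237.974, -550.794, 303.892] pointing down, gripper open.
Joint ranges: [-169.43, 169.43], [-51.17, 129.36], [1.28, 143.12], [-76.62, 256.62], [0, 156.53], [-152.29, 152.29]. Speed limits (degrees/s): [136.94, 136.94, 159.86, 180, 180, 180].

INTERFACE

Orientations are given as [roll, pitch, yaw] about the fixed x, y, z axes, in that order (R = Rz(yaw) Ry(pitch) Rx(roll)).
In Python, from bench import sense, optics, r gives the robot as it stands.
- The arm moves only by the tool servo_tool, never from a script. Its argument "plan" is a list that holds one entry, the list of rows, each a list of 5 numbers: the shift along the world's x, y, z in m, then the turn about the world's z in degrees, then the finger opening in m, from 0 to 0.0854. A call has 1 to 10 rows; each row shifts and turns the commanded pose from where the row before left it; what a row does not reach is not made up. A row lasts 1/10 s, in which the tool goes at most 50 mm and 8.59 degrees, less where a joint would pass 70% of its speed; a pose out of reach is approached as far as the arm can. A call is refused whole if a number of a shift passes 0.05 or a number of a turn 8.59, either way. A call with a gripper value outside its range is refused whole. The fingers move at their own pace and stop on an object; "force" is the grip in N (left out, the last holds). Time passes only in rows, so rows that do not move let the fingers close. It gives the time, the measured TCP pose, the force, the opening and the grip force at its end, in the units of the state.
- sense(): the state, without advancing time (a new reading comes with each control period).
- optics.snapshot(name): name is "scene" or "top"; returns a dict with "frame" (480x640x3 uint8, blue, green, red), "fx", "fy", "cx", "cy" (pixels), "cam_to_world" (4x4, takes a point from camera to world coordinates). Camera axes: x right, y down, z forward; pixel columns grow to the right and rows downward; lengths in mm; the calibration is good to about 2 mm. A picture is of the moment at which its call begins. There is no depth.
- r.hand_in(): hands the job in; it is judged then, once.
The state is a dict: "time": time; "joint_pos": joint angles; "qd": joint speeds; "joint_efforts": joint torques, N m; "tool_pos": TCP position; "tcp_rot": TCP orientation; "ft_force": force on the tool from outside, world axes, zero at the start; "wrist_torque": the same for the moment, N m; "finger_gap": finger opening in mm; "grip_force": force on a finger pad.
Only numpy, scipy, OpenCV 4.12 (cv2) and the standard library are available. Lean on these libraries where they do the work, as an engineer would, in place of code of your own. Each camera call takes 0.05 s, during which the arm holds its last target. There are 200 camera calls.

## Working session

There is one attempt and no reset: what is moved stays moved. The work goes in short steps, Python scripts to look and compute and a tool call to move; the robot and the scene stay as the last step left them, time stands still between calls to the robot, and variables do not carry over. Pictures are saved under pics/ and viewed, at most 10 in all, crops included, and the job is handed in when it is done.

Besides the shell and the picture viewer there is one more tool, called after "Call:" by a JSON object that holds its "op" and its "data", one argument or row to a line. servo_tool: Moves the arm, as the interface text tells. Its arguments: {"type":"object","properties":{"plan":{"type":"array"},"force":{"type":"number"}},"required":["plan"]}

```bash
mkdir -p pics
cat > h.py <<'E'
import numpy as np, cv2
from bench import sense, optics, r
def snap(n,f):
    s=optics.snapshot(n); cv2.imwrite(f'pics/{f}.png',s['frame']); np.save(f'pics/{f}.npy',{k:v for k,v in s.items() if k!='frame'},allow_pickle=True); return s
def load(f): return np.load(f'pics/{f}.npy',allow_pickle=True).item()
def px2w(s,u,v,z):
    T=np.array(s['cam_to_world']); d=T[:3,:3]@np.array([(u-s['cx'])/s['fx'],(v-s['cy'])/s['fy'],1]); o=T[:3,3]
    return o+d*(z-o[2])/d[2]
def w2px(s,p):
    T=np.linalg.inv(np.array(s['cam_to_world'])); c=T[:3,:3]@np.array(p)+T[:3,3]
    return np.array([s['fx']*c[0]/c[2]+s['cx'],s['fy']*c[1]/c[2]+s['cy']])
def crop(f,u0,v0,u1,v1,k,out):
    i=cv2.imread(f'pics/{f}.png')[v0:v1,u0:u1]; cv2.imwrite(f'pics/{out}.png',cv2.resize(i,None,fx=k,fy=k,interpolation=cv2.INTER_CUBIC))
E
python3 -c "
from h import *
for n in('top','scene'):
    s=snap(n,n+'0'); print(np.round(s['cam_to_world'],3).tolist(),s['fx'])
print(sense())"
```

```text
[[0.006, -0.989, 0.151, 271.876], [-1.0, -0.005, 0.006, -48.053], [-0.005, -0.151, -0.989, 1716.896], [0.0, 0.0, 0.0, 1.0]] 618.1683770243164
[[0.548, 0.615, -0.567, 1205.83], [0.836, -0.413, 0.36, -476.525], [-0.013, -0.671, -0.741, 1008.508], [0.0, 0.0, 0.0, 1.0]] 566.743097072875
{'time': 0.1, 'joint_pos': array([-7.15280972e+01,  7.51091763e+00,  8.53239722e+01,  1.23753794e-03,
        8.72622660e+01, -4.89343542e+00]), 'qd': array([-0.01169777,  0.08155888, -0.08811616,  0.03702614, -0.03861241,
        0.01893315]), 'joint_efforts': array([ 7.91398561e-04, -5.70952821e+01, -5.01940870e+01, -2.02782167e-04,
        8.16285261e-03, -2.91513015e-05]), 'tool_pos': array([ 237.85681819, -550.42344197,  302.93887374]), 'tcp_rot': array([-1.79903304e+02, -9.51917445e-03,  2.33652700e+01]), 'ft_force': array([ 1.03797102, -0.1274838 ,  0.89352272]), 'wrist_torque': array([-0.05967532, -0.02539934, -0.01937478]), 'grip_force': 0.0, 'finger_gap': 85.60876901756158}
```

View pics/top0.png

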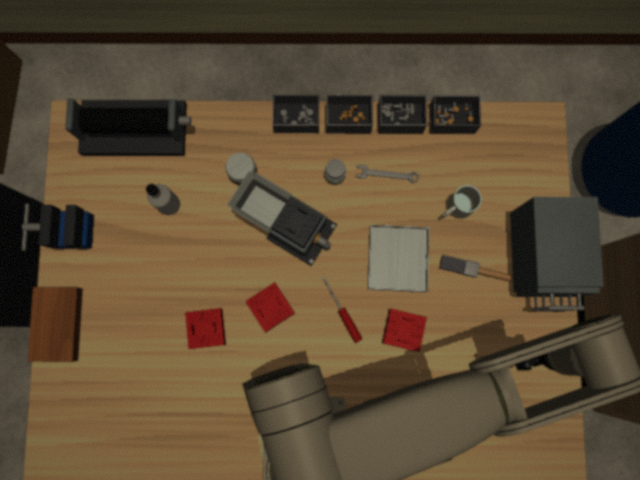

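View pics/scene0.png

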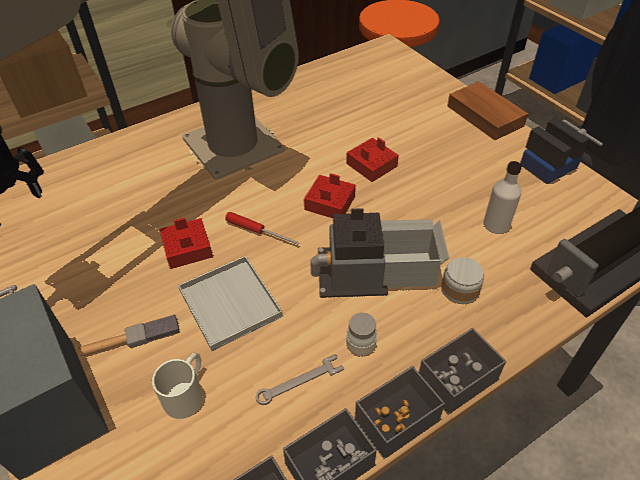

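The top view shows the station at about (285,218), with the chute up-left and the pipe at (325,243), and the dark cover at (302,222). The tray is at (398,258). Look-alikes are the three red covers at (205,328), (270,306) and (405,330). The only dark grey one is on the station, so that's my choice. I'll check it in a close crop.

```bash
python3 -c "
from h import *
crop('top0',220,160,350,270,6,'c1'); crop('scene0',300,190,470,310,4.7,'c2')"
```

```text
(no output)
```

View pics/c1.png

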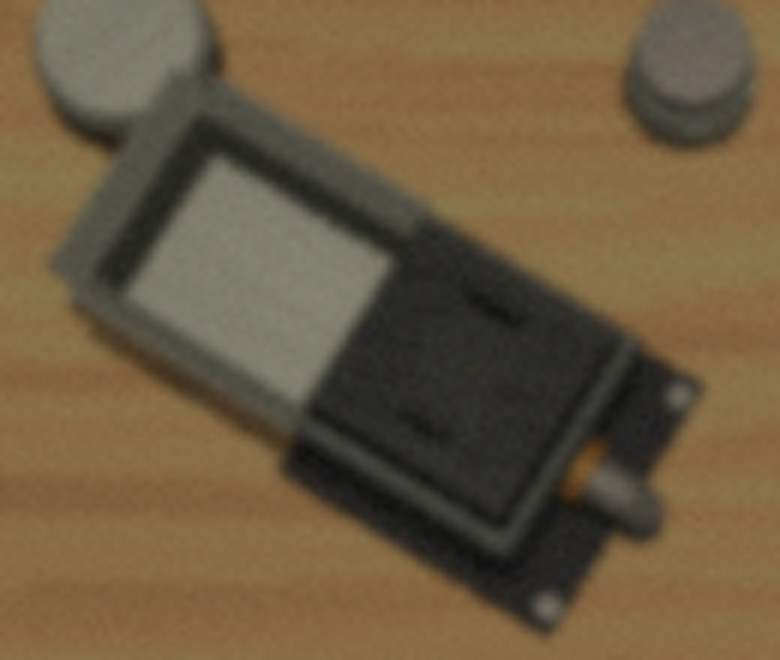

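View pics/c2.png

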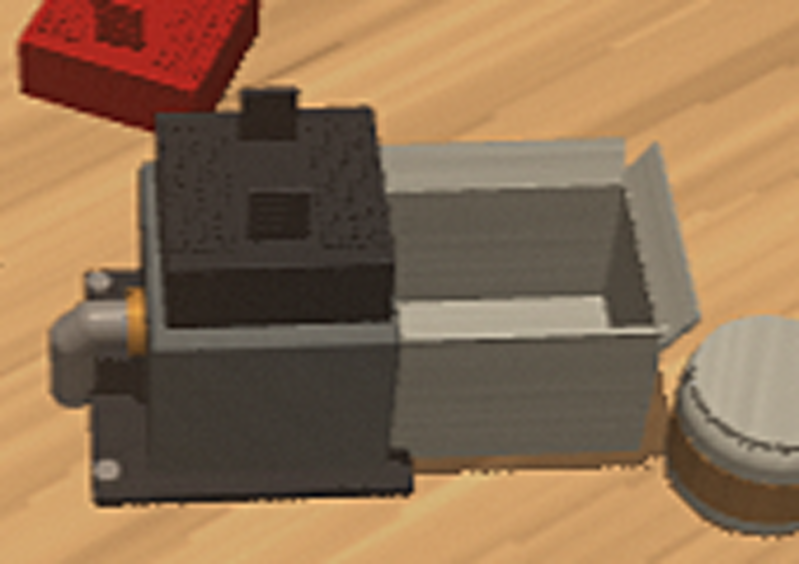

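Crops confirm it: dark cover with two tabs on the block, pipe on its -x side, chute on +x. I'll fit the station pose and the tray pose from corners read in both views.

```bash
cat > fit.py <<'E'
from h import *
from scipy.optimize import least_squares
t,s=load('top0'),load('scene0')
T=lambda u,v:(220+u/6,160+v/6); S=lambda u,v:(300+u/4.7,190+v/4.7)
st=[(t,(-58,-58,100),T(638,345)),(t,(-58,58,100),T(505,552)),(t,(-50,48,140),T(503,525)),(t,(50,48,140),T(315,405)),(t,(50,-48,140),T(430,220)),
(t,(187,-45,104),T(190,68)),(t,(187,45,104),T(55,268)),
(s,(-58,-58,100),S(145,348)),(s,(54,-58,100),S(398,340)),(s,(-50,48,140),S(156,114)),(s,(50,48,140),S(375,108)),(s,(50,-48,140),S(393,263)),(s,(-50,-48,140),S(167,268)),
(s,(-13,-32,170),S(248,193)),(s,(13,-32,170),S(308,193)),(s,(-13,32,170),S(240,88)),(s,(13,32,170),S(298,89)),(s,(-50,-48,100),S(167,327)),(s,(50,-48,100),S(395,318))]
tr=[(t,(90,82,20),(370,226)),(t,(90,-82,20),(428,227)),(t,(-90,-82,20),(427,291)),(t,(-90,82,20),(368,290)),
(s,(-90,-82,20),(180,291)),(s,(-90,82,20),(245,258)),(s,(90,82,20),(281,315)),(s,(90,-82,20),(215,346))]
def W(p,q):
    a=np.radians(p[2]);c,d=np.cos(a),np.sin(a); return (p[0]+c*q[0]-d*q[1],p[1]+d*q[0]+c*q[1],q[2])
if __name__=='__main__':
  for d,p0 in((st,(550,0,60)),(tr,(500,-200,0))):
    for sel in('both','t','s'):
        dd=[e for e in d if sel=='both' or e[0] is (t if sel=='t' else s)]
        f=lambda p:np.concatenate([w2px(c,W(p,q))-u for c,q,u in dd])
        R=least_squares(f,p0,loss='soft_l1'); print(sel,R.x.round(1)); 
        if sel=='both': print(R.fun.reshape(-1,2).round(1).tolist())
E
python3 fit.py
```

```text
both [566.   18.7  58.4]
[[1.3, -2.4], [0.3, -0.2], [-0.4, -2.6], [-1.7, -2.8], [-1.1, -2.7], [-4.1, 0.2], [0.1, -5.2], [0.1, -0.4], [0.2, -0.3], [-0.5, -0.8], [-0.6, -0.9], [0.2, -0.2], [-0.9, 0.2], [-0.0, -0.2], [0.1, -0.6], [-0.3, -0.4], [-0.2, -0.9], [-1.0, 0.2], [-1.6, 0.7]]
t [559.7  17.1  57.9]
s [567.1  18.8  58.3]
both [ 485.7 -258.    -1.8]
[[-0.4, -2.8], [0.5, -1.7], [0.8, -1.1], [-0.0, -2.3], [-2.3, -6.2], [-0.0, -3.4], [1.8, -5.3], [-3.7, -0.6]]
t [ 480.3 -257.3   -1.4]
s [ 498.3 -260.3   -0.5]
```

Call:
{"op": "servo_tool", "data": {
  "plan": [
    [[0.0165, 0.0285, 0, 1.75, 0.085], [0.0165, 0.0285, 0, 1.75, 0.085], [0.0165, 0.0285, 0, 1.75, 0.085], [0.0165, 0.0285, 0, 1.75, 0.085], [0.0165, 0.0285, 0, 1.75, 0.085], [0.0165, 0.0285, 0, 1.75, 0.085], [0.0165, 0.0285, 0, 1.75, 0.085], [0.0165, 0.0285, 0, 1.75, 0.085], [0.0165, 0.0285, 0, 1.75, 0.085], [0.0165, 0.0285, 0, 1.75, 0.085]]
  ]
}}

```text
time: 1.1
tool_pos: [403.3, -264.4, 303.5]
tcp_rot: [-180.0, 0.0, 40.9]
ft_force: [0.7, -0.2, 0.3]
finger_gap: 85.2
grip_force: 0.0
```

Call:
{"op": "servo_tool", "data": {
  "plan": [
    [[0.0165, 0.0285, 0, 1.75, 0.085], [0.0165, 0.0285, 0, 1.75, 0.085], [0.0165, 0.0285, 0, 1.75, 0.085], [0.0165, 0.0285, 0, 1.75, 0.085], [0.0165, 0.0285, 0, 1.75, 0.085], [0.0165, 0.0285, 0, 1.75, 0.085], [0.0165, 0.0285, 0, 1.75, 0.085], [0.0165, 0.0285, 0, 1.75, 0.085], [0.0165, 0.0285, 0, 1.75, 0.085], [0.0165, 0.0285, 0, 1.75, 0.085]]
  ]
}}

```text
time: 2.1
tool_pos: [568.3, 20.5, 303.4]
tcp_rot: [-180.0, 0.0, 58.4]
ft_force: [0.5, -0.0, -0.1]
finger_gap: 85.1
grip_force: 0.0
```

Call:
{"op": "servo_tool", "data": {
  "plan": [
    [[0, 0, -0.015, 0, 0.085], [0, 0, -0.015, 0, 0.085], [0, 0, -0.01, 0, 0.085], [0, 0, 0, 0, 0.085], [0, 0, 0, 0, 0.085]]
  ]
}}

```text
time: 2.6
tool_pos: [567.5, 18.3, 263.5]
tcp_rot: [-180.0, 0.0, 58.3]
ft_force: [0.1, -0.8, -0.7]
finger_gap: 84.8
grip_force: 0.0
```

```bash
python3 -c "
from h import *
snap('scene','scene1');snap('top','top1');x=sense();print(x['tool_pos'],x['tcp_rot'],x['time'])
a=cv2.imread('pics/scene1.png')[130:310,300:470]; b=cv2.imread('pics/scene0.png')[240:360,170:300]
A=cv2.resize(a,None,fx=3.3,fy=3.3,interpolation=cv2.INTER_CUBIC);cv2.imwrite('pics/c3.png',A)
b0=cv2.resize(b,None,fx=3,fy=3,interpolation=cv2.INTER_CUBIC); t=cv2.imread('pics/top1.png')[215:305,355:445]
b1=cv2.resize(t,None,fx=4,fy=4,interpolation=cv2.INTER_CUBIC); cv2.imwrite('pics/c4.png',np.hstack([b0,b1]))"
```

```text
[568.14319969  18.55161656 264.69255865] [ 1.79941563e+02 -2.92787109e-02  5.83039476e+01] 2.7
```

View pics/c3.png

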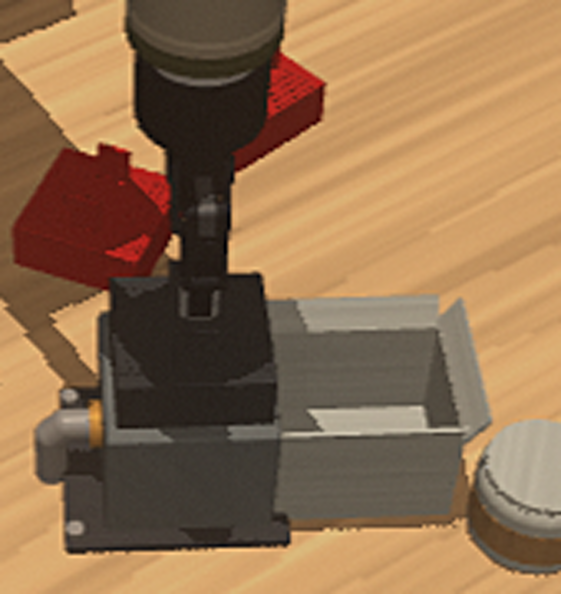

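View pics/c4.png

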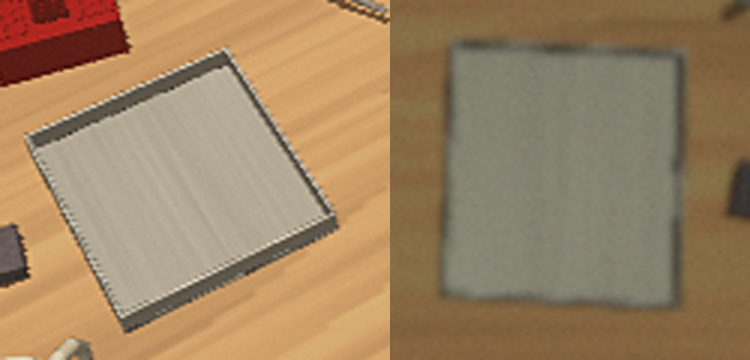

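The scene crop shows the near finger pad (tip about 199,318) lined up with the near tab. Tray corners are now clearer, so I'm refitting them and checking the pad's projection against the picture.

```bash
python3 -c "
from fit import *
for z in(200,205): print(z,w2px(s,W((568.1,18.6,58.3),(0,-45,z))),'obs',300+199/3.3,130+318/3.3)
C=lambda u,v:(170+u/3,240+v/3); D=lambda u,v:(355+(u-390)/4,215+v/4)
tr=[(t,(90,82,20),D(454,41)),(t,(90,-82,20),D(686,51)),(t,(-90,-82,20),D(679,306)),(t,(-90,82,20),D(442,298)),
(s,(-90,-82,20),C(27,137)),(s,(-90,82,20),C(228,50)),(s,(90,82,20),C(337,214)),(s,(90,-82,20),C(122,318))]
for sel in (t,s):
  dd=[e for e in tr if e[0] is sel]
  f=lambda p:np.concatenate([w2px(c,W(p,q))-u for c,q,u in dd])
  R=least_squares(f,(490,-258,0)); print(R.x.round(1),R.fun.round(1))
"
```

```text
200 [360.76351928 225.80580152] obs 360.3030303030303 226.36363636363637
205 [360.86153533 224.04830656] obs 360.3030303030303 226.36363636363637
[ 480.3 -258.8   -2.4] [-0.7 -0.5  0.2 -0.2  0.5  0.8 -0.1 -0.1]
[ 488.9 -258.9   -2.7] [-0.7 -0.4  0.1 -0.9  0.6  0.4 -0.   0.6]
```

Call:
{"op": "servo_tool", "data": {
  "plan": [
    [[-0.001, 0, -0.01, 0, 0.085], [0, 0, -0.01, 0, 0.085], [0, 0, -0.01, 0, 0.085], [0, 0, -0.01, 0, 0.085], [0, 0, -0.006, 0, 0.085], [0, 0, -0.004, 0, 0.085], [0, 0, 0, 0, 0.085]]
  ]
}}

```text
time: 3.4
tool_pos: [566.7, 19.3, 213.1]
tcp_rot: [-179.9, 0.0, 58.4]
ft_force: [-0.0, 0.2, 0.1]
finger_gap: 85.1
grip_force: 0.0
```

Call:
{"op": "servo_tool", "data": {
  "plan": [
    [[0, 0, 0, 0, 0.07], [0, 0, 0, 0, 0.06], [0, 0, 0, 0, 0.05], [0, 0, 0, 0, 0.04], [0, 0, 0, 0, 0.04], [0, 0, 0, 0, 0.04], [0, 0, 0, 0, 0.04]]
  ],
  "force": 35
}}

```text
time: 4.1
tool_pos: [567.4, 19.6, 216.5]
tcp_rot: [179.9, -0.1, 58.4]
ft_force: [-7.8, 2.6, 14.1]
finger_gap: 46.3
grip_force: 36.2
```

```bash
python3 -c "
from h import *
snap('scene','scene2');print({k:np.round(v,1).tolist() for k,v in sense().items()})
crop('scene2',325,170,405,240,8,'c5')"
```

```text
{'time': 4.2, 'joint_pos': [-3.2, 5.7, 96.4, 0.0, 77.8, 28.4], 'qd': [0.0, -0.1, 0.0, 0.0, 0.0, 0.0], 'joint_efforts': [-1.5, -46.6, -44.9, -0.7, -3.1, 0.1], 'tool_pos': [567.4, 19.6, 216.6], 'tcp_rot': [179.9, -0.1, 58.4], 'ft_force': [-8.4, 1.9, 14.7], 'wrist_torque': [0.5, 1.5, 0.0], 'grip_force': 36.2, 'finger_gap': 46.5}
```

View pics/c5.png

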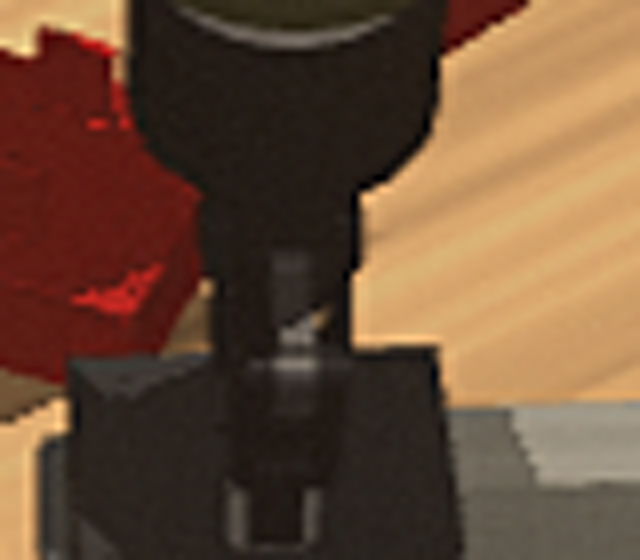

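The fingertips are pressing on the cover's top (14 N). I'll ease open, rise 5 mm and regrip.

Call:
{"op": "servo_tool", "data": {
  "plan": [
    [[0, 0, 0, 0, 0.06], [0, 0, 0.002, 0, 0.075], [0, 0, 0.003, 0, 0.075], [0, 0, 0.001, 0, 0.075], [0, 0, 0, 0, 0.075]]
  ]
}}

```text
time: 4.65
tool_pos: [567.3, 19.1, 220.3]
tcp_rot: [180.0, -0.0, 58.4]
ft_force: [0.5, 0.9, 0.2]
finger_gap: 75.0
grip_force: 0.0
```

Call:
{"op": "servo_tool", "data": {
  "plan": [
    [[0, 0, 0, 0, 0.065], [0, 0, 0, 0, 0.058], [0, 0, 0, 0, 0.05], [0, 0, 0, 0, 0.045], [0, 0, 0, 0, 0.045], [0, 0, 0, 0, 0.045]]
  ],
  "force": 30
}}

```text
time: 5.25
tool_pos: [567.2, 19.3, 221.9]
tcp_rot: [179.9, -0.0, 58.4]
ft_force: [-6.7, 0.9, 13.3]
finger_gap: 47.1
grip_force: 30.7
```

Call:
{"op": "servo_tool", "data": {
  "plan": [
    [[0, 0, 0.003, 0, 0.045], [0, 0, 0.003, 0, 0.045], [0, 0, 0.004, 0, 0.045], [0, 0, 0.005, 0, 0.045], [0, 0, 0.005, 0, 0.045]]
  ]
}}

```text
time: 5.75
tool_pos: [566.9, 19.2, 240.0]
tcp_rot: [-180.0, 0.0, 58.4]
ft_force: [0.3, -0.5, -1.4]
finger_gap: 46.1
grip_force: 31.2
```

Call:
{"op": "servo_tool", "data": {
  "plan": [
    [[0, 0, 0.012, 0, 0.045], [0, 0, 0.02, 0, 0.045], [0, 0, 0.02, 0, 0.045], [0, 0, 0.02, 0, 0.045], [0, 0, 0.008, 0, 0.045], [0, 0, 0, 0, 0.045]]
  ]
}}

```text
time: 6.35
tool_pos: [567.7, 19.2, 322.0]
tcp_rot: [179.8, -0.1, 58.4]
ft_force: [1.0, -0.5, -1.8]
finger_gap: 46.4
grip_force: 31.2
```

Call:
{"op": "servo_tool", "data": {
  "plan": [
    [[-0.003, -0.01, 0, -2, 0.045], [-0.005, -0.018, 0, -4, 0.045], [-0.006, -0.02, 0, -5, 0.045], [-0.006, -0.02, 0, -5, 0.045], [-0.006, -0.02, 0, -5, 0.045], [-0.006, -0.02, 0, -5, 0.045], [-0.006, -0.02, 0, -5, 0.045], [-0.006, -0.02, 0, -5, 0.045], [-0.006, -0.02, 0, -5, 0.045], [-0.006, -0.02, 0, -5, 0.045]]
  ]
}}

```text
time: 7.35
tool_pos: [509.7, -169.9, 318.1]
tcp_rot: [-179.9, 0.1, 12.0]
ft_force: [0.1, 0.4, -1.5]
finger_gap: 46.6
grip_force: 31.2
```

Call:
{"op": "servo_tool", "data": {
  "plan": [
    [[-0.006, -0.02, 0, -5, 0.045], [-0.006, -0.02, 0, -5, 0.045], [-0.006, -0.02, 0, -3, 0.045], [-0.005, -0.02, 0, -2, 0.045], [0, -0.01, 0, 0, 0.045], [0, 0, 0, 0, 0.045], [0, 0, 0, 0, 0.045]]
  ]
}}

```text
time: 8.05
tool_pos: [487.8, -258.4, 319.2]
tcp_rot: [-179.9, 0.1, -2.6]
ft_force: [0.1, 0.4, -1.3]
finger_gap: 46.1
grip_force: 31.2
```

```bash
python3 -c "
from h import *
snap('scene','scene3');print({k:np.round(v,1).tolist() for k,v in sense().items()})
crop('scene3',150,130,480,370,2.4,'c6')"
```

```text
{'time': 8.1, 'joint_pos': [-33.2, -0.3, 91.7, 0.0, 88.6, 59.4], 'qd': [0.4, -0.4, 0.0, -0.1, -0.0, -0.0], 'joint_efforts': [-0.7, -50.5, -51.0, -0.1, -0.0, -0.0], 'tool_pos': [488.0, -258.1, 319.4], 'tcp_rot': [-180.0, 0.0, -2.6], 'ft_force': [-0.4, -0.2, -2.1], 'wrist_torque': [0.0, 0.0, -0.0], 'grip_force': 31.2, 'finger_gap': 46.4}
```

View pics/c6.png

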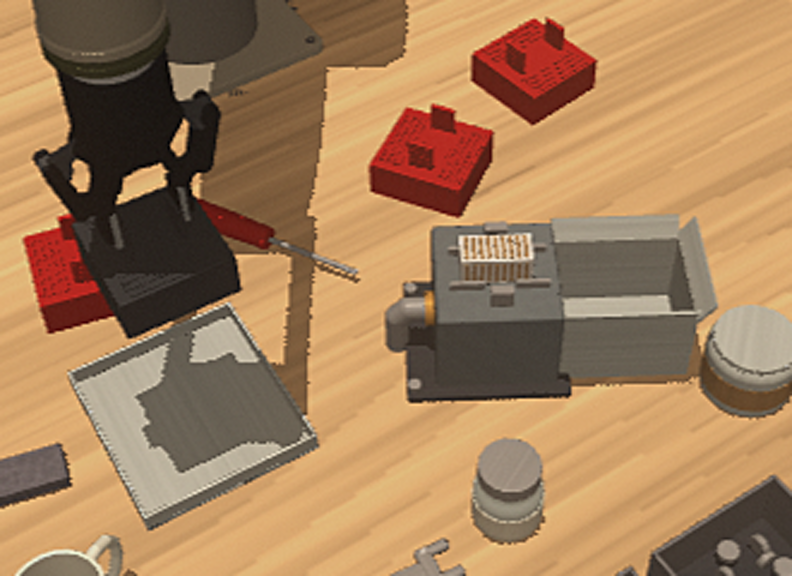

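The cover is held level above the tray (crop 160,260), and the filter stands alone between the rails at crop (497,255). Descending.

Call:
{"op": "servo_tool", "data": {
  "plan": [
    [[0, 0, -0.015, 0, 0.045], [0, 0, -0.025, 0, 0.045], [0, 0, -0.03, 0, 0.045], [0, 0, -0.03, 0, 0.045], [0, 0, -0.03, 0, 0.045], [0, 0, -0.025, 0, 0.045], [0, 0, -0.015, 0, 0.045], [0, 0, -0.01, 0, 0.045], [0, 0, -0.003, 0, 0.045], [0, 0, 0, 0, 0.045]]
  ]
}}

```text
time: 9.1
tool_pos: [488.3, -258.8, 137.3]
tcp_rot: [180.0, -0.0, -2.6]
ft_force: [-0.5, -0.1, -0.8]
finger_gap: 46.4
grip_force: 31.2
```

Call:
{"op": "servo_tool", "data": {
  "plan": [
    [[0, 0, -0.003, 0, 0.045], [0, 0, -0.003, 0, 0.045], [0, 0, -0.002, 0, 0.045], [0, 0, -0.002, 0, 0.045]]
  ]
}}

```text
time: 9.5
tool_pos: [488.1, -258.9, 127.0]
tcp_rot: [180.0, -0.0, -2.6]
ft_force: [-1.2, 0.2, -1.9]
finger_gap: 46.3
grip_force: 31.2
```

Call:
{"op": "servo_tool", "data": {
  "plan": [
    [[0, 0, -0.001, 0, 0.045], [0, 0, -0.001, 0, 0.045], [0, 0, 0, 0, 0.045]]
  ]
}}

```text
time: 9.8
tool_pos: [488.0, -258.8, 125.2]
tcp_rot: [180.0, -0.0, -2.6]
ft_force: [-0.4, 0.7, 0.6]
finger_gap: 46.7
grip_force: 31.7
```

Call:
{"op": "servo_tool", "data": {
  "plan": [
    [[0, 0, -0.001, 0, 0.045], [0, 0, 0, 0, 0.045]]
  ]
}}

```text
time: 10.0
tool_pos: [488.1, -258.8, 125.0]
tcp_rot: [180.0, -0.0, -2.6]
ft_force: [-5.1, 3.5, 9.6]
finger_gap: 46.6
grip_force: 33.5
```

Call:
{"op": "servo_tool", "data": {
  "plan": [
    [[0, 0, -0.001, 0, 0.045], [0, 0, 0, 0, 0.045]]
  ]
}}

```text
time: 10.2
tool_pos: [488.2, -258.9, 125.0]
tcp_rot: [180.0, -0.0, -2.6]
ft_force: [-9.3, 6.6, 17.9]
finger_gap: 46.1
grip_force: 35.1
```

Call:
{"op": "servo_tool", "data": {
  "plan": [
    [[0, 0, 0.001, 0, 0.045], [0, 0, 0, 0, 0.048], [0, 0, 0, 0, 0.054], [0, 0, 0, 0, 0.06], [0, 0, 0, 0, 0.066], [0, 0, 0, 0, 0.074], [0, 0, 0, 0, 0.08], [0, 0, 0, 0, 0.08]]
  ]
}}

```text
time: 11.0
tool_pos: [488.0, -258.9, 123.9]
tcp_rot: [180.0, -0.0, -2.6]
ft_force: [-0.9, -0.3, 0.0]
finger_gap: 80.2
grip_force: 0.0
```

Call:
{"op": "servo_tool", "data": {
  "plan": [
    [[0, 0, 0.005, 0, 0.08], [0, 0, 0.01, 0, 0.08], [0, 0, 0.02, 0, 0.08], [0, 0, 0.03, 0, 0.08], [0, 0, 0.04, 0, 0.08], [0, 0, 0.04, 0, 0.08], [0, 0, 0.03, 0, 0.08], [0, 0, 0.01, 0, 0.08]]
  ]
}}

```text
time: 11.8
tool_pos: [489.3, -259.6, 314.7]
tcp_rot: [179.8, -0.4, -2.6]
ft_force: [-0.3, -0.4, 0.9]
finger_gap: 79.6
grip_force: 0.0
```

```bash
python3 -c "
from h import *
snap('scene','scene4');x=sense();print(x['tool_pos'],x['tcp_rot'],x['joint_pos'],x['time'])
a=cv2.imread('pics/scene4.png');A=cv2.resize(a[220:360,160:290],None,fx=3,fy=3,interpolation=cv2.INTER_CUBIC)
B=cv2.resize(a[215:285,325:395],None,fx=5.6,fy=6,interpolation=cv2.INTER_CUBIC)
cv2.imwrite('pics/c7.png',np.hstack([A,B]))"
```

```text
[ 489.21623481 -259.57594298  314.29583417] [179.7822307   -0.3665958   -2.63085193] [-3.32544121e+01 -2.58865313e-01  9.22414594e+01 -6.58161659e-04
  8.75910084e+01  5.93771617e+01] 11.85
```

View pics/c7.png

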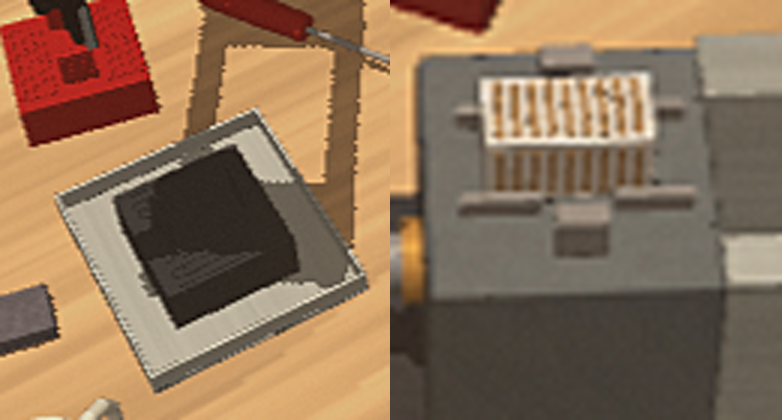

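The cover sits upright inside the tray, centred (left half, about 205,240). The filter is on the seat, with its near top edge running from crop (488,140) to (655,140).

```bash
python3 -c "
from fit import *
P=np.array((567.1,18.9)); a=np.radians(58.3); M=np.array([[np.cos(a),-np.sin(a)],[np.sin(a),np.cos(a)]])
for u,v,z in((488,142,130),(655,142,130),(482,74,130),(650,72,130)):
  w=px2w(s,325+(u-390)/5.6,215+v/6,z); print((M.T@(w[:2]-P)).round(1))
for x in(-75,50): print(x,W((*P,58.3),(x,0,0)))
print('dir',M[:,0])"
```

```text
[-32.9 -15.6]
[ 29.1 -18. ]
[-33.5  16.7]
[30.1 15.3]
-75 (np.float64(527.6896261695799), np.float64(-44.91083320680384), 0)
50 (np.float64(593.3735825536135), np.float64(61.44055547120256), 0)
dir [0.52547165 0.85081111]
```

Call:
{"op": "servo_tool", "data": {
  "plan": [
    [[0.003, 0.0165, 0, 4.7, 0.06], [0.003, 0.0165, 0, 4.7, 0.04], [0.003, 0.0165, 0, 4.7, 0.02], [0.003, 0.0165, 0, 4.7, 0], [0.003, 0.0165, 0, 4.7, 0], [0.003, 0.0165, 0, 4.7, 0], [0.003, 0.0165, 0, 4.7, 0], [0.003, 0.0165, 0, 4.7, 0], [0.003, 0.0165, 0, 4.7, 0], [0.003, 0.0165, 0, 4.7, 0]]
  ]
}}

```text
time: 12.85
tool_pos: [517.4, -92.9, 307.2]
tcp_rot: [-179.9, 0.1, 44.6]
ft_force: [0.3, -0.4, -0.2]
finger_gap: -0.2
grip_force: 0.0
```

Call:
{"op": "servo_tool", "data": {
  "plan": [
    [[0.003, 0.0165, 0, 4.7, 0], [0.003, 0.0165, 0, 4.7, 0], [0.003, 0.0165, 0, 4.5, 0], [0, 0, 0, 0, 0], [0, 0, 0, 0, 0]]
  ]
}}

```text
time: 13.35
tool_pos: [526.5, -44.2, 307.7]
tcp_rot: [-179.9, 0.1, 58.2]
ft_force: [1.1, -0.1, -1.0]
finger_gap: -0.1
grip_force: 0.0
```

Call:
{"op": "servo_tool", "data": {
  "plan": [
    [[0.001, -0.001, -0.01, 0, 0], [0, 0, -0.02, 0, 0], [0, 0, -0.025, 0, 0], [0, 0, -0.025, 0, 0], [0, 0, -0.02, 0, 0], [0, 0, -0.012, 0, 0], [0, 0, -0.006, 0, 0], [0, 0, -0.003, 0, 0], [0, 0, 0, 0, 0]]
  ]
}}

```text
time: 14.25
tool_pos: [528.2, -45.5, 188.3]
tcp_rot: [180.0, -0.0, 58.2]
ft_force: [-1.0, 0.7, 0.4]
finger_gap: 0.5
grip_force: 0.0
```

Call:
{"op": "servo_tool", "data": {
  "plan": [
    [[0.0052, 0.0085, 0, 0, 0], [0.0052, 0.0085, 0, 0, 0], [0.0026, 0.0042, 0, 0, 0], [0.0026, 0.0042, 0, 0, 0], [0.0026, 0.0042, 0, 0, 0], [0.0026, 0.0042, 0, 0, 0], [0.0026, 0.0042, 0, 0, 0]]
  ]
}}

```text
time: 14.95
tool_pos: [551.6, -7.2, 188.0]
tcp_rot: [180.0, 0.0, 58.3]
ft_force: [-1.0, -2.0, 1.9]
finger_gap: -0.1
grip_force: 1.0
```

Call:
{"op": "servo_tool", "data": {
  "plan": [
    [[0.0026, 0.0042, 0, 0, 0], [0.0026, 0.0042, 0, 0, 0], [0.0026, 0.0042, 0, 0, 0], [0.0026, 0.0042, 0, 0, 0], [0.0026, 0.0042, 0, 0, 0], [0.0026, 0.0042, 0, 0, 0], [0.0026, 0.0042, 0, 0, 0], [0.0026, 0.0042, 0, 0, 0]]
  ]
}}

```text
time: 15.75
tool_pos: [572.4, 26.7, 187.9]
tcp_rot: [180.0, 0.0, 58.3]
ft_force: [-1.4, -2.7, 1.8]
finger_gap: -0.1
grip_force: 1.0
```

Call:
{"op": "servo_tool", "data": {
  "plan": [
    [[0.0026, 0.0042, 0, 0, 0], [0.0026, 0.0042, 0, 0, 0], [0.0026, 0.0042, 0, 0, 0], [0.0026, 0.0042, 0, 0, 0], [0.0026, 0.0042, 0, 0, 0], [0.0026, 0.0042, 0, 0, 0], [0.0026, 0.0042, 0, 0, 0], [0.0026, 0.0042, 0, 0, 0], [0, 0, 0, 0, 0]]
  ]
}}

```text
time: 16.65
tool_pos: [593.2, 60.5, 187.9]
tcp_rot: [180.0, -0.0, 58.3]
ft_force: [-0.4, -1.0, -0.1]
finger_gap: 0.1
grip_force: 0.0
```

Call:
{"op": "servo_tool", "data": {
  "plan": [
    [[0, 0, 0.01, 0, 0], [0, 0, 0.02, 0, 0], [0, 0, 0.04, 0, 0], [0, 0, 0.04, 0, 0], [-0.02, -0.03, 0.02, 0, 0], [-0.02, -0.03, 0, 0, 0], [-0.02, -0.03, 0, 0, 0], [-0.02, -0.03, 0, 0, 0], [0, 0, 0, 0, 0]]
  ]
}}

```text
time: 17.55
tool_pos: [511.2, -63.2, 319.0]
tcp_rot: [179.9, 0.1, 58.1]
ft_force: [1.2, -0.0, 0.3]
finger_gap: 0.1
grip_force: 0.0
```

```bash
python3 -c "
from h import *
a=snap('scene','scene5')['frame'];b=snap('top','top5')['frame'];x=sense();print(x['tool_pos'],x['time'])
A=cv2.resize(a[180:370,160:500],(780,436));A=A[:, :]
B=cv2.resize(b[155:265,220:340],(400,366)); A=cv2.resize(a[180:366,150:490],(400,219)); C=cv2.resize(a[215:290,370:455],(400,353))
L=np.vstack([A,np.zeros((134,400,3),np.uint8),np.zeros((13,400,3),np.uint8)]);cv2.imwrite('pics/c8.png',np.vstack([np.hstack([B[:353],C]),np.hstack([A,A*0])]))"
```

```text
[512.80528961 -60.80169975 318.91648959] 17.65
```

View pics/c8.png

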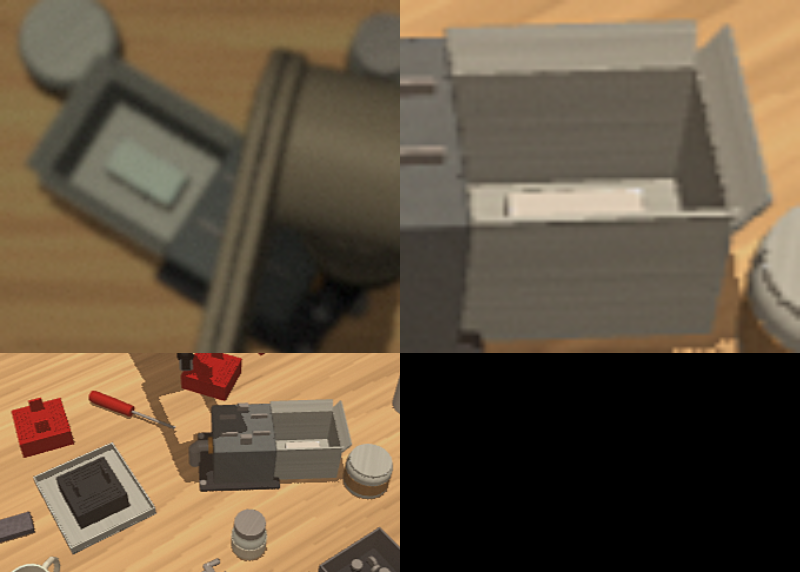

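The filter lies flat on the chute floor (top-left panel at 145,172), the cover is upright in the tray (95,490), and the robot is clear of everything.

```bash
python3 -c "
from bench import r
print(r.hand_in())"
```

```text
the job is handed in; nothing more can be done
None
```

The job is done and handed in at about 18 s: the cover sits upright in the parts tray, the filter was pushed off the ledge and lies in the chute, and nothing else on the bench was touched.

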